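Load a kiln shelf with clay roosters in order of height

TASK

Load the kiln shelf for firing: stand the four clay roosters upright in the middle of the four round discs, one on each, in order of height along the row, the smallest next to the cone pack so that it stays in sight from the spyhole, the tallest at the other end. Set them down without dropping them, knock none over, and leave the cone pack and the glaze jar where they stand.

Things in the scene. Friction and masses are not known exactly. Their poses are not given: they have to be found in the camera images.
- rooster_cream: cream clay rooster, the smallest, 72 mm tall, upright on the drying board. Origin: centre of its foot's underside (foot 30 mm across); x to the beak, z up. Wings: flat flanks facing +y and -y, 23 mm apart, 19 long, 14 high, centred 46 mm above the origin: grip here from above. Beak 19 ahead, tail 22 behind; head and red comb, ahead of the wings, rise to 72 mm. 50 g or so.
- rooster_blue: blue clay rooster, the second smallest, 92 mm tall, upright on the drying board. Origin: centre of its foot's underside (foot 39 mm across); x to the beak, z up. Wings: flat flanks facing +y and -y, 29 mm apart, 24 long, 18 high, centred 59 mm above the origin: grip here from above. Beak 24 ahead, tail 28 behind; head and red comb, ahead of the wings, rise to 92 mm. 100 g or so.
- rooster_green: green clay rooster, the second tallest, 112 mm tall, upright on the drying board. Origin: centre of its foot's underside (foot 47 mm across); x to the beak, z up. Wings: flat flanks facing +y and -y, 36 mm apart, 29 long, 22 high, centred 72 mm above the origin: grip here from above. Beak 29 ahead, tail 34 behind; head and red comb, ahead of the wings, rise to 112 mm. 170 g or so.
- rooster_brown: brown clay rooster, the tallest, 132 mm tall, upright on the drying board. Origin: centre of its foot's underside (foot 55 mm across); x to the beak, z up. Wings: flat flanks facing +y and -y, 42 mm apart, 34 long, 26 high, centred 84 mm above the origin: grip here from above. Beak 34 ahead, tail 40 behind; head and red comb, ahead of the wings, rise to 132 mm. 260 g or so.
- disc_1: one of four alike round terracotta firing discs, 80 mm across, 8 mm thick, fixed in a row about 92 mm apart along the beige kiln shelf (460 x 160 x 15 mm) in the order disc_1 to disc_4; this is an end one. Origin: centre of its underside, 15 mm above the bench; its flat top is 8 mm higher. x is across the shelf, y along it.
- disc_2: one of four alike round terracotta firing discs, 80 mm across, 8 mm thick, fixed in a row about 92 mm apart along the beige kiln shelf (460 x 160 x 15 mm) in the order disc_1 to disc_4; this is an inner one. Origin: centre of its underside, 15 mm above the bench; its flat top is 8 mm higher. x is across the shelf, y along it.
- disc_3: one of four alike round terracotta firing discs, 80 mm across, 8 mm thick, fixed in a row about 92 mm apart along the beige kiln shelf (460 x 160 x 15 mm) in the order disc_1 to disc_4; this is an inner one. Origin: centre of its underside, 15 mm above the bench; its flat top is 8 mm higher. x is across the shelf, y along it.
- disc_4: one of four alike round terracotta firing discs, 80 mm across, 8 mm thick, fixed in a row about 92 mm apart along the beige kiln shelf (460 x 160 x 15 mm) in the order disc_1 to disc_4; this is an end one. Origin: centre of its underside, 15 mm above the bench; its flat top is 8 mm higher. x is across the shelf, y along it.
- cone_pack: loose pack of three thin leaning cones (white, pink, blue) on a clay strip 66 x 24 x 16 mm, 64 mm tall in all, on the kiln shelf about 69 mm beyond the centre of an end disc, at either end of the row (a white three-armed stilt, 16 mm tall, lies at the other). Origin: centre of its underside; x along the strip, across the shelf.
- glaze_jar: loose amber glaze jar, 66 mm diameter, 84 mm tall, a brush sticking out of it to 180 mm; stands on the bench beyond the drying board. Origin: centre of its underside.
There are look-alikes about, which are no part of the job. What is shaped like the rooster_cream but purple is not meant.

How it is judged (in metres and radians):
At the end, for the whole second after the job is handed in: From the cone pack's end: cream, blue, green, brown rooster on the first to fourth disc, each foot's centre within 12 mm of its disc's, its underside on the disc's top (within 4 mm), tilted less than 0.1 rad, released and at rest (((horizontal distance between cone_pack and disc_1 below 0.15 m and horizontal distance between rooster_cream and disc_1 below 0.012 m and horizontal distance between rooster_blue and disc_2 below 0.012 m and horizontal distance between rooster_green and disc_3 below 0.012 m and horizontal distance between rooster_brown and disc_4 below 0.012 m) or (horizontal distance between cone_pack and disc_4 below 0.15 m and horizontal distance between rooster_cream and disc_4 below 0.012 m and horizontal distance between rooster_blue and disc_3 below 0.012 m and horizontal distance between rooster_green and disc_2 below 0.012 m and horizontal distance between rooster_brown and disc_1 below 0.012 m)) and height (world z) of rooster_cream between 0.019 and 0.027 m and angle between each of rooster_cream, rooster_blue, rooster_green, rooster_brown's own z axis and vertical below 0.1 rad and linear speed of each of rooster_cream, rooster_blue, rooster_green, rooster_brown below 0.02 m/s and angular speed of each of rooster_cream, rooster_blue, rooster_green, rooster_brown below 0.2 rad/s and height (world z) of rooster_blue between 0.019 and 0.027 m and height (world z) of rooster_green between 0.019 and 0.027 m and height (world z) of rooster_brown between 0.019 and 0.027 m); the robot touches nothing.
It fails at once if a rooster is knocked over (angle between any of rooster_cream, rooster_blue, rooster_green, rooster_brown's own z axis and vertical above 1 rad).
It fails at once if a rooster is dropped: it falls free of the fingers faster than 0.45 m/s (about 10 mm) ((contact force between rooster_cream and the fingers below 0.02 N and linear speed of rooster_cream above 0.45 m/s) or (contact force between rooster_blue and the fingers below 0.02 N and linear speed of rooster_blue above 0.45 m/s) or (contact force between rooster_green and the fingers below 0.02 N and linear speed of rooster_green above 0.45 m/s) or (contact force between rooster_brown and the fingers below 0.02 N and linear speed of rooster_brown above 0.45 m/s)).
It fails at once if the cone pack is pushed more than 15 mm from its place or tipped over (distance of cone_pack from where it was at the start of the episode above 0.015 m or angle between cone_pack's own z axis and vertical above 0.35 rad).
It fails at once if the glaze jar is pushed more than 15 mm from its place or tipped over (distance of glaze_jar from where it was at the start of the episode above 0.015 m or angle between glaze_jar's own z axis and vertical above 0.35 rad).
It also fails if it takes over 120 s, if anything falls off the work surface, if the arm or the gripper's body presses on something with over 40 N, if the wrist force passes 120 N, or if a joint passes its speed limit or range.

ROBOT

A 6-joint arm with a two-finger parallel gripper is mounted at the origin on the work surface. World frame = base frame: x ahead of the robot, y to its left, z up, the work surface at z = 0. Lengths are in mm, angles in rad, forces in N, time in s.
With the tool pointing down it reaches from about 325 to 925 mm from the base axis. Payload 3.1 kg.
Tool frame: the origin (TCP) lies midway between the tips of the shut fingers; the grasp point (between the pads) lies 19 mm behind it; z points along the fingers, y is the line along which they close (so a half turn about z gives the same grasp; the last joint's range is limited). The gripper opens to 85 mm and grips with 20 to 120 N. Pads are 22 mm wide; open, the fingers measure 114 mm over their backs; the gripper's body (76 mm by 85 mm) begins 54 mm behind the grasp point. The pads swing forward as they close: fully open they stand 13 mm farther back than shut.
Start: joints at [-1.25, 0.217, 1.613, -0, 1.311, -0.112], TCP at [262.156, -567.374, 231.3] pointing down, gripper open.
Joint ranges: [-2.75, 2.75], [-0.78, 2.1], [0.31, 2.55], [-1.13, 4.27], [0.13, 2.63], [-2.58, 2.58]. Speed limits (rad/s): [2.79, 2.79, 3.14, 3.14, 3.14, 3.14].

INTERFACE

Orientations are given as a rotation vector (axis times angle).
In Python, from station import robot gives the robot as it stands.
- The arm moves only by the shell command python3 -m inch 'ROWS'. ROWS is JSON, a list of rows, each an object with "twist": the turn, a rotation vector about the world's x, y, z in degrees, a list of three; "travel": the shift along the world's x, y, z in mm, a list of three; "claw": the opening, from 0 (shut) to 1 (fully open). In form: [{"twist": [rx, ry, rz], "travel": [dx, dy, dz], "claw": claw}, ...]. A call has 1 to 10 rows; each row shifts and turns the commanded pose from where the row before left it; what a row does not reach is not made up. A row lasts 1/12 s, in which the tool goes at most 41.7 mm and 7.16 degrees, less where a joint would pass 70% of its speed; a pose out of reach is approached as far as the arm can. A call is refused whole if a number of a shift passes 41.7 or a number of a turn 7.16, either way. A call with a gripper value outside its range is refused whole. The fingers move at their own pace and stop on an object; the grip force is fixed at half the most. Time passes only in rows, so rows that do not move let the fingers close. It gives the time, the measured TCP pose, the force, the opening and the grip force at its end, in the units of the state.
- robot.sense(): the state, without advancing time (a new reading comes with each control period).
- robot.capture(name): name is "scene" or "top" or "wrist"; returns the picture (480x640x3 uint8, blue, green, red); there is no depth.
- robot.get_calibration(name): a dict with "intrinsics" (3x3 intrinsics, pixels), "R" (3x3) and "t" (3): a world point X has camera coordinates R X + t; the wrist camera has in their place "T_tool_cam" (4x4, takes a point from camera to tool coordinates, whose origin is the TCP and whose axes are the flange's). Camera axes: x right, y down, z forward; pixel columns grow to the right and rows downward; lengths in mm; the calibration is good to about 2 mm. A picture is of the moment at which its call begins: read the wrist's pose just before it. get_calibration takes no time and is no camera call.
- robot.job_done(): hands the job in; it is judged then, once.
The state is a dict: "t": time; "qpos": joint angles; "qd": joint speeds; "joint_efforts": joint torques, N m; "tool_pos": TCP position; "ee_rot": TCP orientation; "contact_force": force on the tool from outside, world axes, zero at the start; "wrist_torque": the same for the moment, N m; "grip_width": opening from 0.0 (shut) to 1.0 (fully open); "grasp_force": force on a finger pad.
Only numpy, scipy, OpenCV 4.12 (cv2) and the standard library are available. Lean on these libraries where they do the work, as an engineer would, in place of code of your own. Each camera call takes 0.05 s, during which the arm holds its last target. There are 200 camera calls.

## Working session

There is one attempt and no reset: what is moved stays moved. The work goes in short steps, Python scripts to look and compute and a shell command to move; the robot and the scene stay as the last step left them, time stands still between calls to the robot, and variables do not carry over. Pictures are saved under pics/ and viewed, at most 14 in all, crops included, and the job is handed in when it is done.

```bash
mkdir -p pics
python3 - <<'E'
from station import robot
import cv2,numpy as np
for n in("scene","top"):
    cv2.imwrite(f"pics/{n}0.png",robot.capture(n)); c=robot.get_calibration(n); print(n,{k:np.round(v,3).tolist() for k,v in c.items()})
print(robot.get_calibration("wrist")); print(robot.sense())
E
```

```text
scene {'intrinsics': [[464.116, 0.0, 323.99], [0.0, 464.116, 239.793], [0.0, 0.0, 1.0]], 'R': [[-0.213, 0.977, 0.009], [0.767, 0.173, -0.618], [-0.605, -0.124, -0.786]], 't': [109.56, -414.707, 1342.665]}
top {'intrinsics': [[526.391, 0.0, 317.707], [0.0, 526.391, 241.73], [0.0, 0.0, 1.0]], 'R': [[0.021, -1.0, 0.001], [-0.992, -0.021, -0.126], [0.126, 0.001, -0.992]], 't': [-5.231, 596.96, 1210.769]}
{'intrinsics': array([[332.3984411 ,   0.        , 323.1944206 ],
       [  0.        , 332.3984411 , 240.66899882],
       [  0.        ,   0.        ,   1.        ]]), 'T_tool_cam': array([[-2.11171752e-04, -9.52130100e-01, -3.05693029e-01,
         7.87003477e+01],
       [ 9.99999663e-01,  4.12718874e-05, -8.19344452e-04,
         1.79076116e+00],
       [ 7.92739043e-04, -3.05693100e-01,  9.52129771e-01,
        -1.42250422e+02],
       [ 0.00000000e+00,  0.00000000e+00,  0.00000000e+00,
         1.00000000e+00]])}
{'t': 0.1, 'qpos': array([-1.25021371e+00,  2.17707447e-01,  1.61480873e+00,  1.28251420e-06,
        1.31132271e+00, -1.12178841e-01]), 'qd': array([ 0.00236754, -0.00165309, -0.00376169, -0.00051766, -0.00149508,
       -0.00148314]), 'joint_efforts': array([-4.92229174e-04, -3.98072577e+01, -3.04972100e+01, -1.21417324e-04,
        4.17656047e-03, -3.34093222e-06]), 'tool_pos': array([ 261.90448539, -566.64397807,  230.06273636]), 'ee_rot': array([-3.06615151e+00, -6.74007711e-01,  3.64802829e-04]), 'contact_force': array([-0.23576783,  0.51844031, -0.28333861]), 'wrist_torque': array([ 0.00473726, -0.03061263,  0.02758078]), 'grasp_force': 0.0, 'grip_width': 0.9981813743238634}
```

View pics/scene0.png

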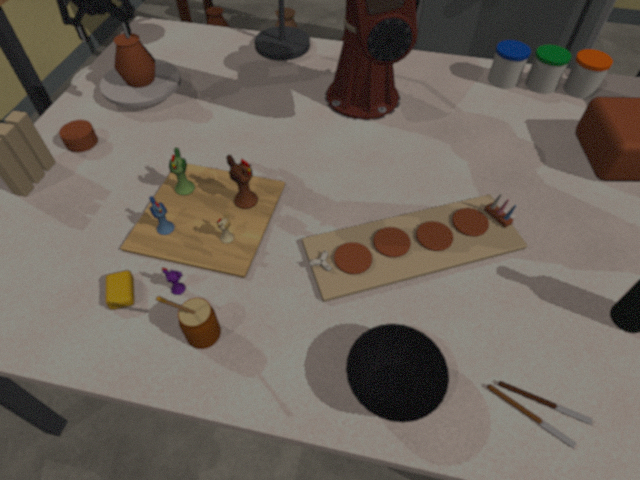

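View pics/top0.png

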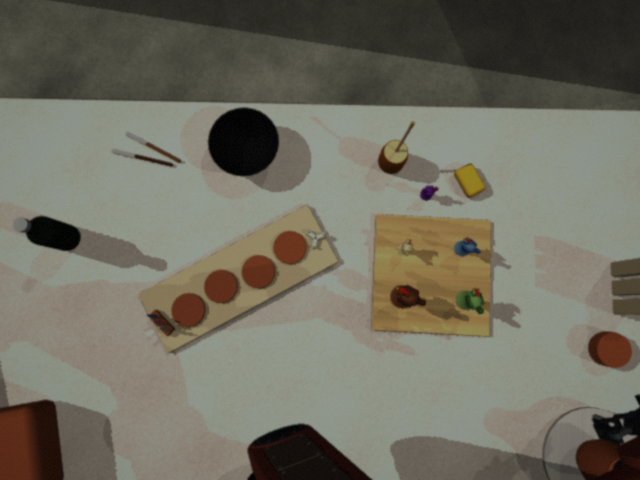

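Top view: roosters cream (405,247), blue (466,246), green (470,300), brown (406,296). Look-alike: purple at (428,192) (top) / (174,280) (scene), not wanted. The cone pack at (162,320) is at the left (+y) end and the stilt is at (316,238). Discs are at (188,310), (221,286), (259,271), (291,247). Next I'll triangulate these.

```bash
cat > h.py <<'E'
from station import robot
import cv2,numpy as np
from scipy.spatial.transform import Rotation as Ro
def cam(n,s=None):
    c=robot.get_calibration(n);K=c["intrinsics"]
    if n!="wrist": return K,np.array(c["R"]),np.array(c["t"])
    T=np.eye(4);T[:3,:3]=Ro.from_rotvec(s["ee_rot"]).as_matrix();T[:3,3]=s["tool_pos"]
    M=np.linalg.inv(T@c["T_tool_cam"]);return K,M[:3,:3],M[:3,3]
def ray(c,p):
    K,R,t=c;d=R.T@np.linalg.inv(K)@[p[0],p[1],1];return -R.T@t,d/np.linalg.norm(d)
def plane(c,p,z):
    o,d=ray(c,p);return o+d*(z-o[2])/d[2]
def tri(cs,ps):
    A=0;b=0
    rs=[ray(c,p) for c,p in zip(cs,ps)]
    for o,d in rs:
        P=np.eye(3)-np.outer(d,d);A=A+P;b=b+P@o
    X=np.linalg.solve(A,b);return X,max(np.linalg.norm((np.eye(3)-np.outer(d,d))@(X-o)) for o,d in rs)
def proj(c,X):
    K,R,t=c;p=K@(R@np.asarray(X,float)+t);return p[:2]/p[2]
def blobs(img,lo,hi,amin=15,roi=None):
    h=cv2.cvtColor(img,cv2.COLOR_BGR2HSV);lo=np.array(lo);hi=np.array(hi)
    if lo[0]<0: m=cv2.inRange(h,np.array([0,lo[1],lo[2]]),hi)|cv2.inRange(h,np.array([180+lo[0],lo[1],lo[2]]),np.array([179,hi[1],hi[2]]))
    else: m=cv2.inRange(h,lo,hi)
    if roi: k=np.zeros_like(m);x0,y0,x1,y1=roi;k[y0:y1,x0:x1]=1;m=m*k
    n,l,s,c=cv2.connectedComponentsWithStats(m)
    return [(s[i,4],c[i],l==i) for i in range(1,n) if s[i,4]>=amin]
def snap(name,fn):
    s=robot.sense();im=robot.capture(name);cv2.imwrite(f"pics/{fn}.png",im);return im,cam(name,s)
E
python3 - <<'E'
from h import *
t=cv2.imread("pics/top0.png");s=cv2.imread("pics/scene0.png")
ht=cv2.cvtColor(t,cv2.COLOR_BGR2HSV);hs=cv2.cvtColor(s,cv2.COLOR_BGR2HSV)
for u,v in[(188,310),(221,286),(405,247),(466,246),(470,300),(406,296),(450,270),(150,300)]:print("t",u,v,ht[v,u])
for u,v in[(353,258),(227,230),(165,226),(183,185),(245,195),(250,240),(330,245)]:print("s",u,v,hs[v,u])
cs=[cam("top"),cam("scene")]
B=[[(b[0],b[1]) for b in blobs(i,(-8,100,40),(11,255,200),150,r)] for i,r in((t,(140,205,335,345)),(s,(305,195,520,290)))]
for b in B:print([(a,c.round(1).tolist()) for a,c in b])
B=[sorted(b,key=lambda x:x[1][0]) for b in B]
a=[c for _,c in B[0]];b=[c for _,c in B[1]][::-1]
if len(a)==len(b)==4:
  for p,q in zip(a,b):
    print(*[x.round(1) if hasattr(x,'round') else x for x in tri(cs,(p,q))],plane(cs[0],p,23).round(1),plane(cs[1],q,23).round(1))
for n,p in dict(cream=(405,247),blue=(466,246),green=(470,300),brown=(406,296)).items(): print(n,plane(cs[0],p,60).round())
E
```

```text
t 188 310 [  8 183  95]
t 221 286 [  9 180  95]
t 405 247 [ 28  79 142]
t 466 246 [104 124  97]
t 470 300 [ 51 136  77]
t 406 296 [  8 191  52]
t 450 270 [ 19 134 139]
t 150 300 [ 20  89 135]
s 353 258 [ 10 171 100]
s 227 230 [ 21  90 102]
s 165 226 [104  92 103]
s 183 185 [ 44 120  98]
s 245 195 [  9 155  74]
s 250 240 [ 19 112 144]
s 330 245 [ 20  77 133]
[(np.int32(809), [289.6, 247.2]), (np.int32(829), [258.1, 271.4]), (np.int32(838), [220.6, 286.0]), (np.int32(859), [187.9, 309.8]), (np.int32(204), [161.8, 322.1])]
[(np.int32(196), [498.3, 215.5]), (np.int32(693), [470.3, 221.6]), (np.int32(749), [434.3, 235.6]), (np.int32(796), [391.5, 241.8]), (np.int32(859), [352.5, 257.7])]
cream [ 586. -196.   60.]
blue [ 592. -338.   60.]
green [ 467. -345.   60.]
brown [ 473. -198.   60.]
```

```bash
python3 -m inch '[{"twist":[0,0,0],"travel":[26,30,3],"claw":1},{"twist":[0,0,0],"travel":[26,30,3],"claw":1},{"twist":[0,0,0],"travel":[26,30,3],"claw":1},{"twist":[0,0,0],"travel":[26,30,3],"claw":1},{"twist":[0,0,0],"travel":[26,30,3],"claw":1},{"twist":[0,0,0],"travel":[26,30,3],"claw":1},{"twist":[0,0,0],"travel":[26,30,3],"claw":1},{"twist":[0,0,0],"travel":[26,30,3],"claw":1},{"twist":[0,0,0],"travel":[26,30,3],"claw":1},{"twist":[0,0,0],"travel":[26,30,3],"claw":1}]'
python3 - <<'E'
from h import *
t=cv2.imread("pics/top0.png");s=cv2.imread("pics/scene0.png")
cs=[cam("top"),cam("scene")]
B=[sorted([(b[0],b[1]) for b in blobs(i,(-8,100,40),(11,255,200),400,r)],key=lambda x:x[1][0]) for i,r in((t,(140,205,335,345)),(s,(305,195,520,290)))]
for (_,p),(_,q) in zip(B[0],B[1][::-1]):
    X,e=tri(cs,(p,q));print(X.round(1),round(e,1),plane(cs[0],p,23).round(1),plane(cs[1],q,23).round(1))
robot.capture("wrist")
im,c=snap("wrist","w1");print(robot.sense()["tool_pos"],robot.sense()["ee_rot"],robot.sense()["qd"].max())
E
```

```text
t: 0.93
tool_pos: [522.8, -265.4, 260.9]
ee_rot: [-3.068, -0.674, 0.001]
contact_force: [0.9, -0.4, 0.7]
grip_width: 1.003
grasp_force: 0.0
[430.3 313.   15.8] 0.8 [430.4 310.5  23. ] [436.8 312.1  23. ]
[488.1 237.8  15.8] 0.7 [487.8 235.7  23. ] [494.1 237.5  23. ]
[525.  149.4  15.5] 0.5 [524.5 148.1  23. ] [530.9 149.8  23. ]
[584.9  75.5  15.8] 0.3 [584.2  74.7  23. ] [590.2  76.3  23. ]
[ 525.27334436 -262.64426632  261.44209842] [-3.06450757 -0.68449167 -0.00360006] 0.019342704208322778
```

View pics/w1.png

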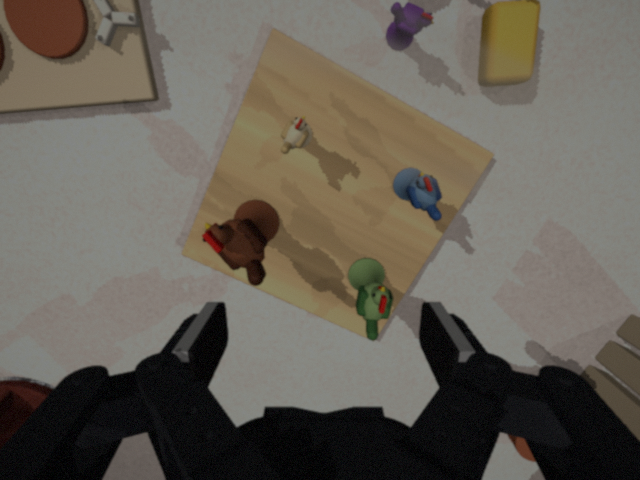

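Wrist view: cream (297,133), blue foot (405,183), green foot (367,272), brown foot (257,220); purple decoy at (405,22). All four are identified. I'll work out the feet positions next.

Run:
```python
from h import *
s=robot.sense();c=cam("wrist",s);print("campos",(-c[1].T@c[2]).round(), s["tool_pos"].round(1))
t=cam("top")
for n,p in dict(cream=(293,143),blue=(405,183),green=(367,272),brown=(257,220),disc=(45,15)).items():print(n,plane(c,p,15).round())
# board corners: wrist vs top for board height
for p,q in (((271,27),(374,214)),((494,157),(492,219)),((372,338),(491,335)),((183,253),(373,330))):
    print(tri([c,t],(p,q)))
```

```text
campos [ 597. -231.  404.] [ 525.3 -262.6  261.4]
cream [ 574. -203.   15.]
blue [ 589. -339.   15.]
green [ 471. -351.   15.]
brown [ 474. -200.   15.]
disc [582.  73.  15.]
(array([ 675.08978155, -130.79607228,  -13.56845784]), np.float64(0.8791989959797912))
(array([ 657.34447999, -406.40332309,   37.31624516]), np.float64(3.303760811538659))
(array([ 385.93970411, -405.46502408,   11.55653597]), np.float64(2.1892835742338606))
(array([ 391.43662612, -129.21473025,    5.50754198]), np.float64(0.7159890132239667))
```

```bash
cat > shot.py <<'E'
import sys
from h import *
import pickle
n=sys.argv[1];s=robot.sense();im=robot.capture("wrist");c=cam("wrist",s)
print(s["t"],s["tool_pos"].round(1),abs(s["qd"]).max().round(3))
u,v=proj(c,[float(sys.argv[2]),float(sys.argv[3]),50]).astype(int);x0,y0=max(0,u-75),max(0,v-75)
cr=im[y0:y0+150,x0:x0+150];cv2.imwrite(f"pics/{n}.png",im);pickle.dump((c,x0,y0),open(f"pics/{n}.pkl","wb"))
cv2.imwrite(f"pics/{n}_c.png",cv2.resize(cr,None,fx=4,fy=4,interpolation=cv2.INTER_CUBIC));print(x0,y0)
E
R='{"twist":[0,0,0],"travel":[0,0,0],"claw":1}'
python3 -m inch '[{"twist":[0,0,0],"travel":[-12,14,-30],"claw":1},{"twist":[0,0,0],"travel":[-12,14,-30],"claw":1},{"twist":[0,0,0],"travel":[0,0,0],"claw":1},{"twist":[0,0,0],"travel":[0,0,0],"claw":1},{"twist":[0,0,0],"travel":[0,0,0],"claw":1}]' | head -2
python3 shot.py cream 574 -203
python3 -m inch '[{"twist":[0,0,0],"travel":[5,-34,0],"claw":1},{"twist":[0,0,0],"travel":[5,-34,0],"claw":1},{"twist":[0,0,0],"travel":[5,-34,0],"claw":1},{"twist":[0,0,0],"travel":[0,-34,0],"claw":1},{"twist":[0,0,0],"travel":[0,0,0],"claw":1},{"twist":[0,0,0],"travel":[0,0,0],"claw":1},{"twist":[0,0,0],"travel":[0,0,0],"claw":1}]' | head -2
python3 shot.py blue 589 -339
python3 -m inch '[{"twist":[0,0,0],"travel":[-30,-3,0],"claw":1},{"twist":[0,0,0],"travel":[-30,-3,0],"claw":1},{"twist":[0,0,0],"travel":[-30,-3,0],"claw":1},{"twist":[0,0,0],"travel":[-28,-3,0],"claw":1},{"twist":[0,0,0],"travel":[0,0,0],"claw":1},{"twist":[0,0,0],"travel":[0,0,0],"claw":1},{"twist":[0,0,0],"travel":[0,0,0],"claw":1}]' | head -2
python3 shot.py green 471 -351
python3 -m inch '[{"twist":[0,0,0],"travel":[1,37,0],"claw":1},{"twist":[0,0,0],"travel":[1,37,0],"claw":1},{"twist":[0,0,0],"travel":[1,37,0],"claw":1},{"twist":[0,0,0],"travel":[0,38,0],"claw":1},{"twist":[0,0,0],"travel":[0,0,0],"claw":1},{"twist":[0,0,0],"travel":[0,0,0],"claw":1},{"twist":[0,0,0],"travel":[0,0,0],"claw":1}]' | head -2
python3 shot.py brown 474 -200
python3 - <<'E'
import cv2,numpy as np
I=[cv2.resize(cv2.imread(f"pics/{n}_c.png"),(400,300) if 0 else (300,300)) for n in("cream","blue","green","brown")]
cv2.imwrite("pics/quad.png",np.vstack([np.hstack(I[:2]),np.hstack(I[2:])]))
E
```

```text
t: 1.45
tool_pos: [498.9, -240.7, 202.4]
1.45 [ 498.9 -240.7  202.4] 0.064
242 52
t: 2.08
tool_pos: [514.1, -377.0, 203.3]
2.0833 [ 514.1 -377.   203.3] 0.038
242 52
t: 2.72
tool_pos: [396.1, -387.1, 202.2]
2.7167 [ 396.1 -387.1  202.2] 0.018
244 53
t: 3.35
tool_pos: [399.3, -238.4, 201.9]
3.35 [ 399.3 -238.4  201.9] 0.028
241 52
```

View pics/quad.png

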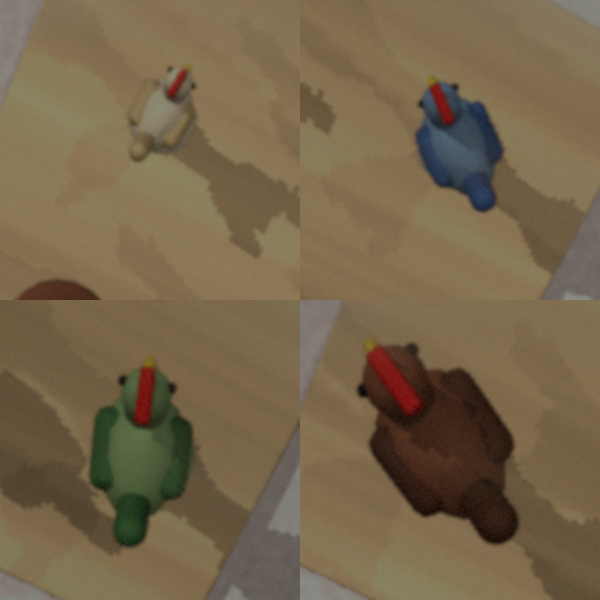

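Quad of close shots, near-overhead. In crop pixels at x2, as beak / tail / wing-midpoint: cream (189,68)/(140,150)/(161,117), blue (132,79)/(185,198)/(159,144), green (150,62)/(130,230)/(140,153), brown (70,46)/(193,220)/(144,143).

Run:
```python
from h import *
import pickle
w1=cv2.imread("pics/w1.png");s=dict(tool_pos=np.array([525.273,-262.644,261.442]),ee_rot=np.array([-3.0645076,-.6844917,-.0036]));c1=cam("wrist",s)
D=dict(cream=(72,46,(189,68),(140,150),(161,117),(293,143)),blue=(92,59,(132,79),(185,198),(159,144),(405,183)),green=(112,72,(150,62),(130,230),(140,153),(367,272)),brown=(132,84,(70,46),(193,220),(144,143),(257,220)))
for n,(H,w,b,t,m,f) in D.items():
    c,x0,y0=pickle.load(open(f"pics/{n}.pkl","rb"));im=cv2.imread(f"pics/{n}.png")
    L=lambda p:(p[0]/2+x0,p[1]/2+y0)
    red=lambda i,roi:max(blobs(i,(-7,170,90),(5,255,255),8,roi),key=lambda q:q[0])
    A=red(im,(x0,y0,x0+150,y0+110))
    p1=np.array(f);B=red(w1,(f[0]-70,f[1]-50,f[0]+70,f[1]+60))
    X,e=tri([c,c1],(A[1],B[1]))
    ys,xs=np.nonzero(A[2]);ev,V=np.linalg.eigh(np.cov(xs,ys));d=V[:,1]
    zb=10
    P=[plane(c,A[1]+k*d*6,zb+H-5) for k in(-1,1)];q=P[1]-P[0]
    bk=plane(c,L(b),zb+.8*H);tl=plane(c,L(t),zb+.62*H);v=bk-tl
    yc=np.degrees(np.arctan2(q[1],q[0]));yv=np.degrees(np.arctan2(v[1],v[0]));yc+=180*round((yv-yc)/180)
    print(n,A[0],B[0],"comb",X.round(1),"e",e.round(2),"yaw comb/bt",yc.round(1),yv.round(1),"len",np.hypot(*v[:2]).round(1))
    ya=np.radians(yv);k=H/72
    org=bk[:2]-19*k*np.array([np.cos(ya),np.sin(ya)]); wc=plane(c,L(m),zb+w)
    print("   wing ctr",wc.round(1),"from beak",org.round(1),"foot w1",plane(c1,f,zb+3).round(1))
    print("   yaw wing check: n/a; cam at",(-c[1].T@c[2]).round())
```

```text
cream 38 19 comb [ 596.8 -204.6   90.3] e 2.34 yaw comb/bt -7.8 -8.7 len 35.1
   wing ctr [ 587.5 -201.3   56. ] from beak [ 588.3 -201.2] foot w1 [ 574.3 -203.3   13. ]
   yaw wing check: n/a; cam at [ 571. -209.  345.]
blue 86 41 comb [ 599.6 -331.3  110.9] e 1.19 yaw comb/bt 49.1 50.2 len 46.9
   wing ctr [ 592.9 -341.4   69. ] from beak [ 593.  -342.1] foot w1 [ 588.9 -339.8   13. ]
   yaw wing check: n/a; cam at [ 586. -345.  346.]
green 167 68 comb [ 484.2 -343.8  127.8] e 0.4 yaw comb/bt 16.5 16.6 len 57.9
   wing ctr [ 468.4 -348.    82. ] from beak [ 467.9 -348. ] foot w1 [ 470.  -351.5   13. ]
   yaw wing check: n/a; cam at [ 468. -355.  345.]
brown 340 129 comb [ 483.  -182.   147.5] e 1.99 yaw comb/bt 61.5 61.1 len 67.8
   wing ctr [ 474.9 -197.3   94. ] from beak [ 474. -196.] foot w1 [ 473.7 -199.7   13. ]
   yaw wing check: n/a; cam at [ 471. -207.  344.]
```

```bash
cat > st.py <<'E'
from h import *
s=robot.sense();R=Ro.from_rotvec(s["ee_rot"]).as_matrix()
print(round(s["t"],2),"pos",s["tool_pos"].round(1),"yaw",np.degrees(np.arctan2(R[1,0],R[0,0])).round(1),"down",R[:,2].round(3),"F",s["contact_force"].round(1),"w",round(s["grip_width"]*85,1),"g",round(s["grasp_force"],1))
E
python3 st.py
python3 -m inch '[{"twist":[0,0,-6.7],"travel":[38,7.5,0],"claw":1},{"twist":[0,0,-6.7],"travel":[38,7.5,0],"claw":1},{"twist":[0,0,-6.7],"travel":[38,7.5,0],"claw":1},{"twist":[0,0,-6.7],"travel":[38,7.5,0],"claw":1},{"twist":[0,0,-6.7],"travel":[38,7.5,0],"claw":1},{"twist":[0,0,0],"travel":[0,0,0],"claw":1},{"twist":[0,0,0],"travel":[0,0,0],"claw":1},{"twist":[0,0,0],"travel":[0,0,0],"claw":1},{"twist":[0,0,0],"travel":[0,0,0],"claw":1},{"twist":[0,0,0],"travel":[0,0,0],"claw":1}]' >/dev/null
python3 st.py
python3 - <<'E'
from h import *
cs=[cam("top"),cam("scene")]
for p,q in (((374,214),(247,276)),((492,219),(123,247)),((373,330),(286,178)),((491,335),(164,162))): print(tri(cs,(p,q))[0].round(1))
E
```

```text
3.4 pos [ 399.2 -239.1  201.9] yaw 24.8 down [ 0.001 -0.001 -1.   ] F [0.1 0.5 0.8] w 84.7 g 0.0
4.23 pos [ 587.1 -201.7  201.5] yaw -8.8 down [-0. -0. -1.] F [-0.7  0.4 -0.8] w 84.9 g 0.0
[ 671.8 -127.6    7.7]
[ 662.6 -409.8   12.7]
[ 391.6 -123.6   19. ]
[ 390.5 -421.     6.8]
```

```bash
python3 -m inch '[{"twist":[0,0,0],"travel":[0.5,0,-40],"claw":1},{"twist":[0,0,0],"travel":[0.5,0,-40],"claw":1},{"twist":[0,0,0],"travel":[0,0,-40],"claw":1},{"twist":[0,0,0],"travel":[0,0,-20],"claw":0.8},{"twist":[0,0,0],"travel":[0,0,-19],"claw":0.6},{"twist":[0,0,0],"travel":[0,0,0],"claw":0.5},{"twist":[0,0,0],"travel":[0,0,0],"claw":0.5}]'
python3 st.py
python3 -m inch '[{"twist":[0,0,0],"travel":[0,0,0],"claw":0.4},{"twist":[0,0,0],"travel":[0,0,0],"claw":0.35},{"twist":[0,0,0],"travel":[0,0,0],"claw":0.3},{"twist":[0,0,0],"travel":[0,0,0],"claw":0.25},{"twist":[0,0,0],"travel":[0,0,0],"claw":0.2},{"twist":[0,0,0],"travel":[0,0,0],"claw":0.1},{"twist":[0,0,0],"travel":[0,0,0],"claw":0},{"twist":[0,0,0],"travel":[0,0,0],"claw":0},{"twist":[0,0,0],"travel":[0,0,0],"claw":0}]'
python3 st.py
```

```text
t: 4.82
tool_pos: [587.6, -200.9, 41.7]
ee_rot: [-3.132, 0.24, 0.004]
contact_force: [0.3, -1.0, -0.3]
grip_width: 0.503
grasp_force: 0.0
4.82 pos [ 587.6 -200.9   41.7] yaw -8.7 down [-0.002  0.001 -1.   ] F [ 0.3 -1.  -0.3] w 42.7 g 0.0
t: 5.57
tool_pos: [590.9, -201.5, 44.8]
ee_rot: [3.131, -0.238, 0.005]
contact_force: [0.0, 0.6, 6.9]
grip_width: 0.253
grasp_force: 58.5
5.57 pos [ 590.9 -201.5   44.8] yaw -8.7 down [ 0.003 -0.001 -1.   ] F [0.  0.6 6.9] w 21.5 g 58.5
```

```bash
python3 -m inch '[{"twist":[0,0,0],"travel":[0,0,5],"claw":0},{"twist":[0,0,0],"travel":[0,0,10],"claw":0},{"twist":[0,0,0],"travel":[0,0,20],"claw":0},{"twist":[0,0,0],"travel":[0,0,30],"claw":0},{"twist":[0,0,0],"travel":[0,0,35],"claw":0},{"twist":[0,0,0],"travel":[0,0,35],"claw":0},{"twist":[0,0,0],"travel":[0,0,35],"claw":0},{"twist":[0,0,0],"travel":[0,0,0],"claw":0},{"twist":[0,0,0],"travel":[0,0,0],"claw":0}]'>/dev/null
python3 st.py
python3 -m inch '[{"twist":[0,0,6.5],"travel":[-15,30,0],"claw":0},{"twist":[0,0,6.5],"travel":[-15,30,0],"claw":0},{"twist":[0,0,6.5],"travel":[-15,30,0],"claw":0},{"twist":[0,0,6.5],"travel":[-15,30,0],"claw":0},{"twist":[0,0,6.5],"travel":[-15,30,0],"claw":0},{"twist":[0,0,6.5],"travel":[-15,30,0],"claw":0},{"twist":[0,0,6.5],"travel":[-15,30,0],"claw":0},{"twist":[0,0,6.5],"travel":[-15,30,0],"claw":0},{"twist":[0,0,6.5],"travel":[-15,30,0],"claw":0},{"twist":[0,0,6.5],"travel":[-15,30,0],"claw":0}]'>/dev/null
python3 -m inch '[{"twist":[0,0,6.5],"travel":[0,0,0],"claw":0},{"twist":[0,0,6.5],"travel":[0,0,0],"claw":0},{"twist":[0,0,6.5],"travel":[0,0,0],"claw":0},{"twist":[0,0,6.5],"travel":[0,0,0],"claw":0},{"twist":[0,0,6.5],"travel":[0,0,0],"claw":0},{"twist":[0,0,0],"travel":[0,0,0],"claw":0},{"twist":[0,0,0],"travel":[0,0,0],"claw":0},{"twist":[0,0,0],"travel":[0,0,0],"claw":0},{"twist":[0,0,0],"travel":[0,0,0],"claw":0}]'>/dev/null
python3 st.py
python3 -c "
from h import *
import pickle
im,c=snap('wrist','d1');pickle.dump(c,open('pics/d1.pkl','wb'))
for b in blobs(im,(-8,100,30),(14,255,220),1200): print(b[0],b[1].round(1),plane(c,b[1],23).round(1))"
```

```text
6.32 pos [ 591.2 -201.9  216.9] yaw -8.7 down [ 0.007 -0.003 -1.   ] F [-0.5  0.1 -2.1] w 21.4 g 58.8
7.9 pos [438.8  99.  211.7] yaw 88.7 down [-0.001 -0.    -1.   ] F [1.1 1.  0.3] w 21.3 g 58.9
6837 [376.   60.5] [489.8 237.3  23. ]
5329 [411.3 160.2] [526.2 149.9  23. ]
4455 [464.4 231.1] [585.3  77.   23. ]
3473 [ 17.4 307.2] [94.9 -0.7 23. ]
2614 [616.9 416.4] [ 802.3 -170.    23. ]
```

View pics/d1.png

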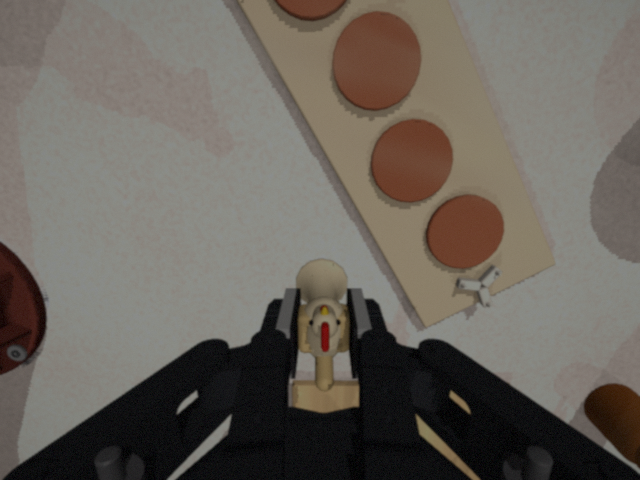

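Picture d1: the discs at (376,60), (411,160), (464,231) match the triangulation. Cream is held upright between the fingers at (325,330), and the stilt is at (482,285). I'll take one more shot nearer disc_1.

```bash
python3 -m inch '[{"twist":[0,0,0],"travel":[-2,32,0],"claw":0},{"twist":[0,0,0],"travel":[-2,32,0],"claw":0},{"twist":[0,0,0],"travel":[-2,32,0],"claw":0},{"twist":[0,0,0],"travel":[-2,32,0],"claw":0},{"twist":[0,0,0],"travel":[0,0,0],"claw":0},{"twist":[0,0,0],"travel":[0,0,0],"claw":0},{"twist":[0,0,0],"travel":[0,0,0],"claw":0},{"twist":[0,0,0],"travel":[0,0,0],"claw":0}]'>/dev/null
python3 st.py
python3 -c "
from h import *
im,c=snap('wrist','d2')
for b in blobs(im,(-8,100,30),(14,255,220),1200): print(b[0],b[1].round(1),plane(c,b[1],23).round(1))
import pickle
c0=pickle.load(open('pics/d1.pkl','rb'))
print('disc2 tri',[x.round(1) for x in tri([c0,c],((376,60.5),max([b for b in blobs(im,(-8,100,30),(14,255,220),1200) if abs(plane(c,b[1],23)[1]-237)<15],key=lambda b:b[0])[1]))])
print('foot',plane(c0,(321,280),15+172).round(1), 'tcp 438.8 99.0')
"
```

```text
8.62 pos [431.1 226.2 212.1] yaw 88.7 down [-0.    -0.001 -1.   ] F [-0.6 -0.   0.1] w 21.6 g 58.9
5819 [322.  123.5] [432.8 312.5  23. ]
4766 [380.  200.5] [489.5 238.1  23. ]
3868 [411.  278.9] [525.8 151.2  23. ]
2537 [462.6 330.3] [588.6  85.6  23. ]
5692 [ 34.  387.7] [74.1 16.1 23. ]
disc2 tri [array([490. , 237.7,  20.9]), np.float64(0.1)]
foot [438.7  99.8 187. ] tcp 438.8 99.0
```

View pics/d2.png

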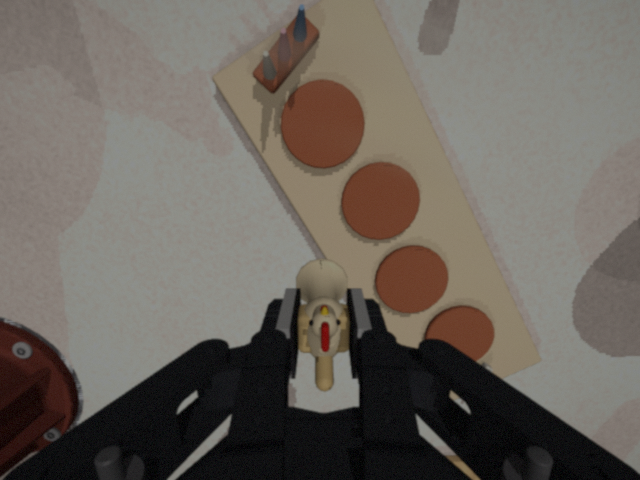

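```bash
python3 -m inch '[{"twist":[0,0,6.7],"travel":[0,29,0],"claw":0},{"twist":[0,0,6.7],"travel":[0,29,0],"claw":0},{"twist":[0,0,6.7],"travel":[1,29,0],"claw":0},{"twist":[0,0,0],"travel":[0,0,-35],"claw":0},{"twist":[0,0,0],"travel":[0,0,-35],"claw":0},{"twist":[0,0,0],"travel":[0,0,-35],"claw":0},{"twist":[0,0,0],"travel":[0,0,-25],"claw":0},{"twist":[0,0,0],"travel":[0,0,-12],"claw":0},{"twist":[0,0,0],"travel":[0,0,0],"claw":0},{"twist":[0,0,0],"travel":[0,0,0],"claw":0}]'>/dev/null
python3 st.py
```

```text
9.5 pos [432.6 313.6  70.5] yaw 108.8 down [-0. -0. -1.] F [ 1.6 -0.7 -0.1] w 21.5 g 58.9
```

```bash
python3 -m inch '[{"twist":[0,0,0],"travel":[0,-1,-6],"claw":0},{"twist":[0,0,0],"travel":[0,0,-5],"claw":0},{"twist":[0,0,0],"travel":[0,0,0],"claw":0},{"twist":[0,0,0],"travel":[0,0,0],"claw":0}]'>/dev/null
python3 st.py
python3 -m inch '[{"twist":[0,0,0],"travel":[0,0,-2],"claw":0},{"twist":[0,0,0],"travel":[0,0,-2],"claw":0},{"twist":[0,0,0],"travel":[0,0,0],"claw":0}]'>/dev/null
python3 st.py
python3 -m inch '[{"twist":[0,0,0],"travel":[0,0,-2],"claw":0},{"twist":[0,0,0],"travel":[0,0,0],"claw":0}]'>/dev/null
python3 st.py
```

```text
9.83 pos [432.6 313.3  60. ] yaw 108.9 down [ 0.001  0.001 -1.   ] F [ 0.4 -0.4 -0.6] w 21.5 g 58.9
10.08 pos [432.7 313.5  55.8] yaw 108.9 down [ 0.001  0.001 -1.   ] F [-0.4  0.1  0.8] w 21.7 g 59.0
10.25 pos [432.8 313.7  55.7] yaw 108.9 down [ 0.  0. -1.] F [-4.4 -2.1 12.9] w 21.6 g 60.6
```

```bash
python3 -m inch '[{"twist":[0,0,0],"travel":[0,0,0.5],"claw":0.3},{"twist":[0,0,0],"travel":[0,0,0],"claw":0.35},{"twist":[0,0,0],"travel":[0,0,0],"claw":0.45},{"twist":[0,0,0],"travel":[0,0,0],"claw":0.6},{"twist":[0,0,0],"travel":[0,0,0],"claw":0.6},{"twist":[0,0,0],"travel":[0,0,0],"claw":0.6}]'>/dev/null
python3 st.py
python3 -m inch '[{"twist":[0,0,0],"travel":[0,0,20],"claw":0.6},{"twist":[0,0,0],"travel":[0,0,35],"claw":0.6},{"twist":[0,0,0],"travel":[0,0,35],"claw":0.8},{"twist":[0,0,0],"travel":[0,0,35],"claw":1},{"twist":[0,0,0],"travel":[0,0,30],"claw":1},{"twist":[-0,0,0],"travel":[14,-35,0],"claw":1},{"twist":[0,0,0],"travel":[14,-35,0],"claw":1},{"twist":[0,0,0],"travel":[0,0,0],"claw":1},{"twist":[0,0,0],"travel":[0,0,0],"claw":1},{"twist":[0,0,0],"travel":[0,0,0],"claw":1}]'>/dev/null
python3 st.py
python3 shot.py place1 432 312
python3 - <<'E'
from h import *
import pickle
c,_,_=pickle.load(open("pics/place1.pkl","rb"));print(proj(c,[432,312.4,23]))
for b in blobs(cv2.imread("pics/place1.png"),(-8,100,30),(14,255,220),1500):print(b[0],plane(c,b[1],23).round(1))
E
```

```text
10.75 pos [431.9 313.   53.4] yaw 108.9 down [-0.001 -0.    -1.   ] F [-0.  -0.3  0.3] w 51.1 g 0.0
11.58 pos [459.8 243.1 208.4] yaw 108.8 down [-0.001  0.    -1.   ] F [ 0.7  0.4 -0.8] w 84.8 g 0.0
11.5833 [459.8 243.1 208.4] 0.025
243 62
[318.62322406 136.60092861]
4702 [432.1 313.5  23. ]
4532 [489.  238.1  23. ]
3618 [525.4 151.2  23. ]
2988 [584.4  78.6  23. ]
```

View pics/place1_c.png

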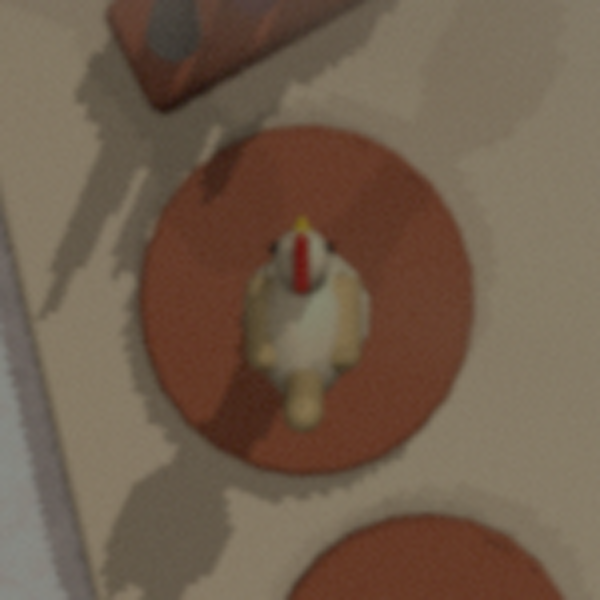

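Crop place1: cream stands upright on disc_1, with its body about 3 mm off the disc centre, which is well inside tolerance. The cone pack is untouched. Blue is next.

```bash
python3 -m inch '[{"twist":[0,0,-4],"travel":[8.9,-39,0],"claw":1},{"twist":[0,0,-4],"travel":[8.9,-39,0],"claw":1},{"twist":[0,0,-4],"travel":[8.9,-39,0],"claw":1},{"twist":[0,0,-4],"travel":[8.9,-39,0],"claw":1},{"twist":[0,0,-4],"travel":[8.9,-39,0],"claw":1},{"twist":[0,0,-4],"travel":[8.9,-39,0],"claw":1},{"twist":[0,0,-4],"travel":[8.9,-39,0],"claw":1},{"twist":[0,0,-4],"travel":[8.9,-39,0],"claw":1},{"twist":[0,0,-4],"travel":[8.9,-39,0],"claw":1},{"twist":[0,0,-4],"travel":[8.9,-39,0],"claw":1}]'>/dev/null
python3 -m inch '[{"twist":[0,0,-4],"travel":[8.9,-39,0],"claw":1},{"twist":[0,0,-4],"travel":[8.9,-39,0],"claw":1},{"twist":[0,0,-4],"travel":[8.9,-39,0],"claw":1},{"twist":[0,0,-4],"travel":[8.9,-39,0],"claw":1},{"twist":[0,0,-3],"travel":[8.9,-39,0],"claw":1},{"twist":[0,0,0],"travel":[0,0,0],"claw":1},{"twist":[0,0,0],"travel":[0,0,0],"claw":1},{"twist":[0,0,0],"travel":[0,0,0],"claw":1}]'>/dev/null
python3 st.py
```

```text
13.13 pos [ 593.9 -340.4  207.6] yaw 50.0 down [-0.001  0.002 -1.   ] F [ 0.1  0.7 -0.4] w 85.0 g 0.0
```

```bash
python3 -m inch '[{"twist":[0,0,0],"travel":[-0.5,-1,-40],"claw":1},{"twist":[0,0,0],"travel":[0,0,-40],"claw":1},{"twist":[0,0,0],"travel":[0,0,-35],"claw":1},{"twist":[0,0,0],"travel":[0,0,-20],"claw":0.8},{"twist":[0,0,0],"travel":[0,0,-18],"claw":0.7},{"twist":[0,0,0],"travel":[0,0,0],"claw":0.6},{"twist":[0,0,0],"travel":[0,0,0],"claw":0.5},{"twist":[0,0,0],"travel":[0,0,0],"claw":0.45},{"twist":[0,0,0],"travel":[0,0,0],"claw":0.4}]' >/dev/null
python3 st.py
python3 -m inch '[{"twist":[0,0,0],"travel":[0,0,0],"claw":0.35},{"twist":[0,0,0],"travel":[0,0,0],"claw":0.3},{"twist":[0,0,0],"travel":[0,0,0],"claw":0.2},{"twist":[0,0,0],"travel":[0,0,0],"claw":0},{"twist":[0,0,0],"travel":[0,0,0],"claw":0},{"twist":[0,0,0],"travel":[0,0,0],"claw":0},{"twist":[0,0,0],"travel":[0,0,0],"claw":0}]'>/dev/null
python3 st.py
python3 -m inch '[{"twist":[0,0,0],"travel":[0,0,5],"claw":0},{"twist":[0,0,0],"travel":[0,0,10],"claw":0},{"twist":[0,0,0],"travel":[0,0,20],"claw":0},{"twist":[0,0,0],"travel":[0,0,30],"claw":0},{"twist":[0,0,0],"travel":[0,0,35],"claw":0},{"twist":[0,0,0],"travel":[0,0,35],"claw":0},{"twist":[0,0,0],"travel":[0,0,35],"claw":0},{"twist":[0,0,0],"travel":[0,0,0],"claw":0},{"twist":[0,0,0],"travel":[0,0,0],"claw":0}]'>/dev/null
python3 st.py
```

```text
13.88 pos [ 594.8 -343.1   58.6] yaw 50.0 down [ 0.003 -0.002 -1.   ] F [-0.4  0.3  0.8] w 34.0 g 0.3
14.47 pos [ 594.3 -343.1   58.6] yaw 49.9 down [ 0.002 -0.001 -1.   ] F [-2.4  3.   6.4] w 28.3 g 58.9
15.22 pos [ 595.2 -344.6  231.1] yaw 49.9 down [ 0.007 -0.006 -1.   ] F [ 0.1 -0.1 -2. ] w 28.5 g 59.4
```

```bash
python3 -m inch '[{"twist":[0,0,3.5],"travel":[-7,38.8,0],"claw":0},{"twist":[0,0,3.5],"travel":[-7,38.8,0],"claw":0},{"twist":[0,0,3.5],"travel":[-7,38.8,0],"claw":0},{"twist":[0,0,3.5],"travel":[-7,38.8,0],"claw":0},{"twist":[0,0,3.5],"travel":[-7,38.8,0],"claw":0},{"twist":[0,0,3.5],"travel":[-7,38.8,0],"claw":0},{"twist":[0,0,3.5],"travel":[-7,38.8,0],"claw":0},{"twist":[0,0,3.5],"travel":[-7,38.8,0],"claw":0},{"twist":[0,0,3.5],"travel":[-7,38.8,0],"claw":0},{"twist":[0,0,3.5],"travel":[-7,38.8,0],"claw":0}]'>/dev/null
python3 -m inch '[{"twist":[0,0,3.5],"travel":[-7,38.8,0],"claw":0},{"twist":[0,0,3.5],"travel":[-7,38.8,0],"claw":0},{"twist":[0,0,3.5],"travel":[-7,38.8,0],"claw":0},{"twist":[0,0,3.5],"travel":[-7,38.8,0],"claw":0},{"twist":[0,0,3.5],"travel":[-7,38.8,0],"claw":0},{"twist":[0,0,3.5],"travel":[0,0,-35],"claw":0},{"twist":[0,0,0],"travel":[0,0,-35],"claw":0},{"twist":[0,0,0],"travel":[0,0,-35],"claw":0},{"twist":[0,0,0],"travel":[0,0,0],"claw":0},{"twist":[0,0,0],"travel":[0,0,0],"claw":0}]'>/dev/null
python3 st.py
```

```text
16.88 pos [484.5 237.9 117. ] yaw 105.9 down [-0.009 -0.003 -1.   ] F [ 0.2  0.6 -1.1] w 28.0 g 59.8
```

```bash
python3 -m inch '[{"twist":[0,0,0],"travel":[2.5,0,-15],"claw":0},{"twist":[0,0,0],"travel":[2.5,0,-15],"claw":0},{"twist":[0,0,0],"travel":[0,0,-10],"claw":0},{"twist":[0,0,0],"travel":[0,0,0],"claw":0},{"twist":[0,0,0],"travel":[0,0,0],"claw":0}]'>/dev/null
python3 st.py
python3 -m inch '[{"twist":[0,0,0],"travel":[0,0,-2],"claw":0},{"twist":[0,0,0],"travel":[0,0,-2],"claw":0},{"twist":[0,0,0],"travel":[0,0,0],"claw":0}]'>/dev/null
python3 st.py
python3 -m inch '[{"twist":[0,0,0],"travel":[0,0,-2],"claw":0},{"twist":[0,0,0],"travel":[0,0,0],"claw":0}]'>/dev/null
python3 st.py
```

```text
17.3 pos [493.6 239.1  81.7] yaw 105.9 down [ 0.001  0.    -1.   ] F [-0.2 -0.4 -1.6] w 28.5 g 59.9
17.55 pos [493.5 239.2  77.5] yaw 105.9 down [ 0.001  0.    -1.   ] F [ 0.2 -0.5 -2.3] w 28.3 g 59.9
17.72 pos [493.1 239.1  74.8] yaw 105.9 down [ 0.  0. -1.] F [-0.7  0.8 -1.5] w 28.3 g 59.9
```

```bash
python3 -m inch '[{"twist":[0,0,0],"travel":[-3.5,-1.2,-2],"claw":0},{"twist":[0,0,0],"travel":[0,0,0],"claw":0}]'>/dev/null
python3 st.py
python3 -m inch '[{"twist":[0,0,0],"travel":[0,0,-2],"claw":0},{"twist":[0,0,0],"travel":[0,0,0],"claw":0}]'>/dev/null
python3 st.py
python3 -m inch '[{"twist":[0,0,0],"travel":[0,0,-2],"claw":0},{"twist":[0,0,0],"travel":[0,0,0],"claw":0}]'>/dev/null
python3 st.py
```

```text
17.88 pos [488.6 237.6  72.3] yaw 105.9 down [-0.002 -0.    -1.   ] F [ 0.1  0.1 -2.8] w 28.5 g 59.9
18.05 pos [489.3 237.8  70.4] yaw 105.9 down [-0.001 -0.    -1.   ] F [ 0.3 -0.2 -1.6] w 27.9 g 59.9
18.22 pos [489.8 238.   69.7] yaw 105.9 down [-0. -0. -1.] F [-2.3 -1.   3.9] w 28.1 g 60.6
```

Contact came at 69.7, as predicted, with 4 N. Release.

```bash
python3 -m inch '[{"twist":[0,0,0],"travel":[0,0,-0.5],"claw":0.35},{"twist":[0,0,0],"travel":[0,0,0],"claw":0.42},{"twist":[0,0,0],"travel":[0,0,0],"claw":0.5},{"twist":[0,0,0],"travel":[0,0,0],"claw":0.65},{"twist":[0,0,0],"travel":[0,0,0],"claw":0.65},{"twist":[0,0,0],"travel":[0,0,0],"claw":0.65}]'>/dev/null
python3 st.py
python3 -m inch '[{"twist":[0,0,0],"travel":[0,0,20],"claw":0.65},{"twist":[0,0,0],"travel":[0,0,35],"claw":0.65},{"twist":[0,0,0],"travel":[0,0,35],"claw":0.8},{"twist":[0,0,0],"travel":[0,0,35],"claw":1},{"twist":[0,0,0],"travel":[0,0,18],"claw":1},{"twist":[-0,0,0],"travel":[11,-38,0],"claw":1},{"twist":[0,0,0],"travel":[11,-38,0],"claw":1},{"twist":[0,0,0],"travel":[0,0,0],"claw":1},{"twist":[0,0,0],"travel":[0,0,0],"claw":1},{"twist":[0,0,0],"travel":[0,0,0],"claw":1}]'>/dev/null
python3 st.py
python3 shot.py place2 489.5 237.8
python3 - <<'E'
from h import *
import pickle
c,x0,y0=pickle.load(open("pics/place2.pkl","rb"));print(((proj(c,[489.6,237.8,82])-[x0,y0])*4).round())
for b in blobs(cv2.imread("pics/place2.png"),(-8,100,30),(14,255,220),1500):print(b[0],plane(c,b[1],23).round(1))
E
```

```text
18.72 pos [489.7 237.9  68.2] yaw 105.9 down [-0.  0. -1.] F [-0.4 -0.5 -1. ] w 55.0 g 0.0
19.55 pos [511.4 161.9 211. ] yaw 105.8 down [-0.001  0.001 -1.   ] F [-0.1  0.2  0.1] w 85.5 g 0.0
19.55 [511.4 161.9 211. ] 0.026
247 56
[301. 301.]
4493 [436.7 302.9  23. ]
3918 [491.2 238.7  23. ]
4459 [526.1 150.3  23. ]
3642 [585.3  77.6  23. ]
```

View pics/place2_c.png

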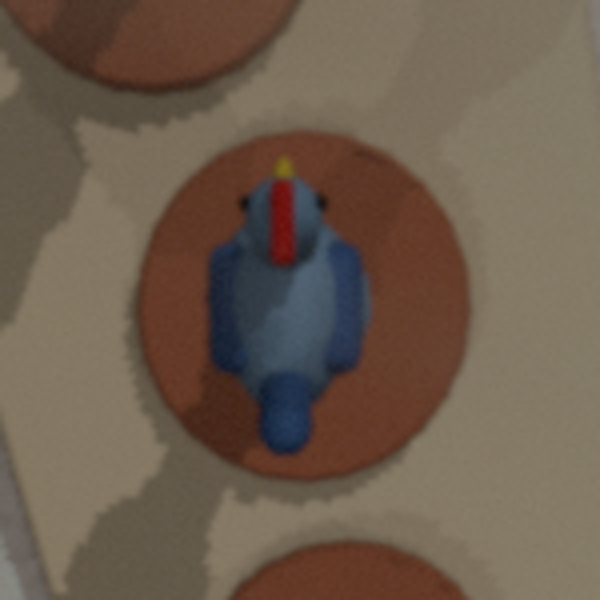

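Crop place2: blue is upright on disc_2, about 3 mm off centre. Green is next.

```bash
python3 -m inch '[{"twist":[0,0,-6.4],"travel":[-3.1,-36.4,0],"claw":1},{"twist":[0,0,-6.4],"travel":[-3.1,-36.4,0],"claw":1},{"twist":[0,0,-6.4],"travel":[-3.1,-36.4,0],"claw":1},{"twist":[0,0,-6.4],"travel":[-3.1,-36.4,0],"claw":1},{"twist":[0,0,-6.4],"travel":[-3.1,-36.4,0],"claw":1},{"twist":[0,0,-6.4],"travel":[-3.1,-36.4,0],"claw":1},{"twist":[0,0,-6.4],"travel":[-3.1,-36.4,0],"claw":1},{"twist":[0,0,-6.4],"travel":[-3.1,-36.4,0],"claw":1},{"twist":[0,0,-6.4],"travel":[-3.1,-36.4,0],"claw":1},{"twist":[0,0,-6.4],"travel":[-3.1,-36.4,0],"claw":1}]'>/dev/null
python3 -m inch '[{"twist":[0,0,-6.4],"travel":[-3.1,-36.4,0],"claw":1},{"twist":[0,0,-6.4],"travel":[-3.1,-36.4,0],"claw":1},{"twist":[0,0,-6.4],"travel":[-3.1,-36.4,0],"claw":1},{"twist":[0,0,-6.1],"travel":[-3.1,-36.4,0],"claw":1},{"twist":[0,0,0],"travel":[0,0,0],"claw":1},{"twist":[0,0,0],"travel":[0,0,0],"claw":1},{"twist":[0,0,0],"travel":[0,0,0],"claw":1},{"twist":[0,0,0],"travel":[0,0,0],"claw":1}]'>/dev/null
python3 st.py
```

```text
21.1 pos [ 468.7 -345.7  210.8] yaw 16.8 down [-0.001  0.001 -1.   ] F [ 0.5 -0.3 -0.4] w 85.4 g 0.0
```

```bash
python3 -m inch '[{"twist":[0,0,0],"travel":[-0.5,-2,-40],"claw":1},{"twist":[0,0,0],"travel":[0,0,-35],"claw":1},{"twist":[0,0,0],"travel":[0,0,-30],"claw":1},{"twist":[0,0,0],"travel":[0,0,-20],"claw":0.85},{"twist":[0,0,0],"travel":[0,0,-18],"claw":0.75},{"twist":[0,0,0],"travel":[0,0,0],"claw":0.65},{"twist":[0,0,0],"travel":[0,0,0],"claw":0.6},{"twist":[0,0,0],"travel":[0,0,0],"claw":0.55},{"twist":[0,0,0],"travel":[0,0,0],"claw":0.5}]' >/dev/null
python3 st.py
python3 -m inch '[{"twist":[0,0,0],"travel":[0,0,0],"claw":0.45},{"twist":[0,0,0],"travel":[0,0,0],"claw":0.4},{"twist":[0,0,0],"travel":[0,0,0],"claw":0.3},{"twist":[0,0,0],"travel":[0,0,0],"claw":0},{"twist":[0,0,0],"travel":[0,0,0],"claw":0},{"twist":[0,0,0],"travel":[0,0,0],"claw":0},{"twist":[0,0,0],"travel":[0,0,0],"claw":0}]'>/dev/null
python3 st.py
python3 -m inch '[{"twist":[0,0,0],"travel":[0,0,5],"claw":0},{"twist":[0,0,0],"travel":[0,0,10],"claw":0},{"twist":[0,0,0],"travel":[0,0,20],"claw":0},{"twist":[0,0,0],"travel":[0,0,30],"claw":0},{"twist":[0,0,0],"travel":[0,0,35],"claw":0},{"twist":[0,0,0],"travel":[0,0,35],"claw":0},{"twist":[0,0,0],"travel":[0,0,35],"claw":0},{"twist":[0,0,0],"travel":[0,0,0],"claw":0},{"twist":[0,0,0],"travel":[0,0,0],"claw":0}]'>/dev/null
python3 st.py
```

```text
21.85 pos [ 469.2 -350.2   70.5] yaw 16.7 down [ 0.003 -0.002 -1.   ] F [ 0.9 -0.5 -0. ] w 42.6 g 0.3
22.43 pos [ 468.8 -349.9   70.5] yaw 16.6 down [ 0.002 -0.    -1.   ] F [-0.   3.   7.1] w 34.7 g 60.2
23.18 pos [ 469.3 -351.5  242.7] yaw 16.6 down [ 0.006 -0.006 -1.   ] F [-0.1 -0.8 -2.4] w 34.7 g 60.0
```

```bash
python3 -m inch '[{"twist":[0,0,6.3],"travel":[4,35.8,0],"claw":0},{"twist":[0,0,6.3],"travel":[4,35.8,0],"claw":0},{"twist":[0,0,6.3],"travel":[4,35.8,0],"claw":0},{"twist":[0,0,6.3],"travel":[4,35.8,0],"claw":0},{"twist":[0,0,6.3],"travel":[4,35.8,0],"claw":0},{"twist":[0,0,6.3],"travel":[4,35.8,0],"claw":0},{"twist":[0,0,6.3],"travel":[4,35.8,0],"claw":0},{"twist":[0,0,6.3],"travel":[4,35.8,0],"claw":0},{"twist":[0,0,6.3],"travel":[4,35.8,0],"claw":0},{"twist":[0,0,6.3],"travel":[4,35.8,0],"claw":0}]'>/dev/null
python3 -m inch '[{"twist":[0,0,6.3],"travel":[4,35.8,0],"claw":0},{"twist":[0,0,6.3],"travel":[4,35.8,0],"claw":0},{"twist":[0,0,6.3],"travel":[4,35.8,0],"claw":0},{"twist":[0,0,6.3],"travel":[4,35.8,0],"claw":0},{"twist":[0,0,0],"travel":[0,0,-35],"claw":0},{"twist":[0,0,0],"travel":[0,0,-35],"claw":0},{"twist":[0,0,0],"travel":[0,0,-35],"claw":0},{"twist":[0,0,0],"travel":[0,0,-30],"claw":0},{"twist":[0,0,0],"travel":[0,0,0],"claw":0},{"twist":[0,0,0],"travel":[0,0,0],"claw":0}]'>/dev/null
python3 -m inch '[{"twist":[0,0,0],"travel":[0,0,0],"claw":0},{"twist":[0,0,0],"travel":[0,0,0],"claw":0}]'>/dev/null
python3 st.py
```

```text
25.02 pos [525.8 151.7 105.8] yaw 104.8 down [ 0.005  0.001 -1.   ] F [ 0.5 -0.  -0.9] w 34.8 g 60.4
```

```bash
python3 -m inch '[{"twist":[0,0,0],"travel":[0,-1,-10],"claw":0},{"twist":[0,0,0],"travel":[0,0,-8],"claw":0},{"twist":[0,0,0],"travel":[0,0,0],"claw":0},{"twist":[0,0,0],"travel":[0,0,0],"claw":0}]'>/dev/null
python3 st.py
python3 -m inch '[{"twist":[0,0,0],"travel":[0,0,-2],"claw":0},{"twist":[0,0,0],"travel":[0,0,-1.5],"claw":0},{"twist":[0,0,0],"travel":[0,0,0],"claw":0}]'>/dev/null
python3 st.py
python3 -m inch '[{"twist":[0,0,0],"travel":[0,0,-1.5],"claw":0},{"twist":[0,0,0],"travel":[0,0,0],"claw":0}]'>/dev/null
python3 st.py
```

```text
25.35 pos [523.1 150.3  84.7] yaw 104.8 down [-0.001 -0.    -1.   ] F [-0.3  0.  -1.1] w 34.8 g 60.5
25.6 pos [523.7 150.5  81.6] yaw 104.8 down [-0.  0. -1.] F [-1.4  0.2 -1.8] w 34.4 g 60.5
25.77 pos [523.9 150.6  81.5] yaw 104.8 down [-0.001 -0.    -1.   ] F [-2.1 -0.4  4.6] w 34.5 g 61.3
```

```bash
python3 -m inch '[{"twist":[0,0,0],"travel":[0,0,4],"claw":0},{"twist":[0,0,0],"travel":[4,0,0],"claw":0},{"twist":[0,0,0],"travel":[0,0,0],"claw":0},{"twist":[0,0,0],"travel":[0,0,-2],"claw":0},{"twist":[0,0,0],"travel":[0,0,-1],"claw":0},{"twist":[0,0,0],"travel":[0,0,-1],"claw":0},{"twist":[0,0,0],"travel":[0,0,0],"claw":0}]'>/dev/null
python3 st.py
```

```text
26.35 pos [528.1 150.5  81.4] yaw 104.8 down [-0. -0. -1.] F [-2.8 -0.9  5.3] w 34.6 g 61.2
```

```bash
python3 -m inch '[{"twist":[0,0,0],"travel":[0,0,0],"claw":0.42},{"twist":[0,0,0],"travel":[0,0,0],"claw":0.5},{"twist":[0,0,0],"travel":[0,0,0],"claw":0.6},{"twist":[0,0,0],"travel":[0,0,0],"claw":0.75},{"twist":[0,0,0],"travel":[0,0,0],"claw":0.75},{"twist":[0,0,0],"travel":[0,0,0],"claw":0.75}]'>/dev/null
python3 st.py
python3 -m inch '[{"twist":[0,0,0],"travel":[0,0,20],"claw":0.75},{"twist":[0,0,0],"travel":[0,0,35],"claw":0.75},{"twist":[0,0,0],"travel":[0,0,35],"claw":0.85},{"twist":[0,0,0],"travel":[0,0,35],"claw":1},{"twist":[0,0,0],"travel":[0,0,5],"claw":1},{"twist":[-0,0,0],"travel":[10,-38,0],"claw":1},{"twist":[0,0,0],"travel":[10,-38,0],"claw":1},{"twist":[0,0,0],"travel":[0,0,0],"claw":1},{"twist":[0,0,0],"travel":[0,0,0],"claw":1},{"twist":[0,0,0],"travel":[0,0,0],"claw":1}]'>/dev/null
python3 st.py
python3 shot.py place3 526 150.3
python3 - <<'E'
from h import *
import pickle
c,x0,y0=pickle.load(open("pics/place3.pkl","rb"));print(((proj(c,[526,150.3,95])-[x0,y0])*4).round())
for b in blobs(cv2.imread("pics/place3.png"),(-8,100,30),(14,255,220),1500):print(b[0],plane(c,b[1],23).round(1))
E
```

```text
26.85 pos [527.6 150.5  80. ] yaw 104.8 down [-0. -0. -1.] F [0.3 0.1 0.7] w 63.7 g 0.0
27.68 pos [547.3  74.6 209.7] yaw 104.7 down [-0.001  0.001 -1.   ] F [ 0.4 -0.8 -0.9] w 85.1 g 0.0
27.6833 [547.3  74.6 209.7] 0.025
246 56
[298. 302.]
3742 [495.4 224.1  23. ]
1506 [549.4 155.8  23. ]
4586 [585.9  76.6  23. ]
```

View pics/place3_c.png

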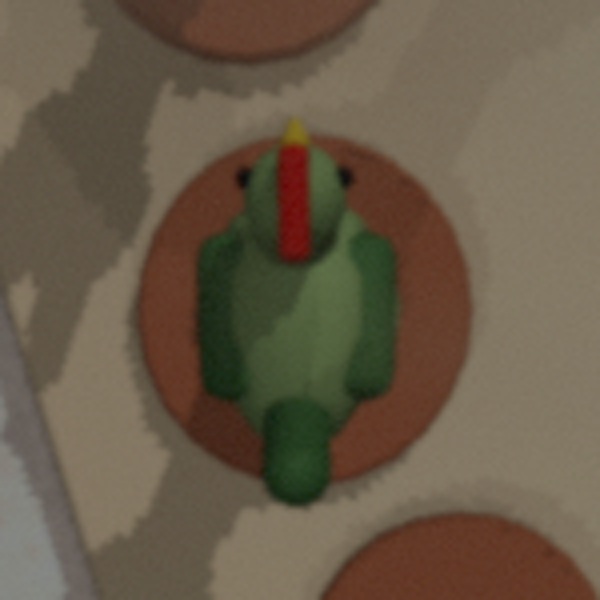

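Crop place3: green is upright on disc_3, about 3 mm off centre. Brown is next.

```bash
python3 -m inch '[{"twist":[0,0,-5.4],"travel":[-9.1,-33.9,0],"claw":1},{"twist":[0,0,-5.4],"travel":[-9.1,-33.9,0],"claw":1},{"twist":[0,0,-5.4],"travel":[-9.1,-33.9,0],"claw":1},{"twist":[0,0,-5.4],"travel":[-9.1,-33.9,0],"claw":1},{"twist":[0,0,-5.4],"travel":[-9.1,-33.9,0],"claw":1},{"twist":[0,0,-5.4],"travel":[-9.1,-33.9,0],"claw":1},{"twist":[0,0,-5.4],"travel":[-9.1,-33.9,0],"claw":1},{"twist":[0,0,-5.4],"travel":[-9.1,-33.9,0],"claw":1},{"twist":[0,0,0],"travel":[0,0,0],"claw":1},{"twist":[0,0,0],"travel":[0,0,0],"claw":1}]'>/dev/null
python3 -m inch '[{"twist":[0,0,0],"travel":[0,0,0],"claw":1},{"twist":[0,0,0],"travel":[0,0,0],"claw":1},{"twist":[0,0,0],"travel":[0,0,0],"claw":1}]'>/dev/null
python3 st.py
```

```text
28.82 pos [ 475.3 -195.   210.1] yaw 61.8 down [-0.     0.001 -1.   ] F [-0.1  0.1 -1.4] w 85.2 g 0.0
```

```bash
python3 -m inch '[{"twist":[0,0,-0.5],"travel":[-0.5,-1.5,-35],"claw":1},{"twist":[0,0,0],"travel":[0,0,-30],"claw":1},{"twist":[0,0,0],"travel":[0,0,-30],"claw":1},{"twist":[0,0,0],"travel":[0,0,-20],"claw":1},{"twist":[0,0,0],"travel":[0,0,-14],"claw":0.85},{"twist":[0,0,0],"travel":[0,0,0],"claw":0.75},{"twist":[0,0,0],"travel":[0,0,0],"claw":0.7},{"twist":[0,0,0],"travel":[0,0,0],"claw":0.65},{"twist":[0,0,0],"travel":[0,0,0],"claw":0.6}]' >/dev/null
python3 st.py
python3 -m inch '[{"twist":[0,0,0],"travel":[0,0,0],"claw":0.55},{"twist":[0,0,0],"travel":[0,0,0],"claw":0.5},{"twist":[0,0,0],"travel":[0,0,0],"claw":0.4},{"twist":[0,0,0],"travel":[0,0,0],"claw":0},{"twist":[0,0,0],"travel":[0,0,0],"claw":0},{"twist":[0,0,0],"travel":[0,0,0],"claw":0},{"twist":[0,0,0],"travel":[0,0,0],"claw":0}]'>/dev/null
python3 st.py
python3 -m inch '[{"twist":[0,0,0],"travel":[0,0,5],"claw":0},{"twist":[0,0,0],"travel":[0,0,10],"claw":0},{"twist":[0,0,0],"travel":[0,0,20],"claw":0},{"twist":[0,0,0],"travel":[0,0,30],"claw":0},{"twist":[0,0,0],"travel":[0,0,35],"claw":0},{"twist":[0,0,0],"travel":[0,0,35],"claw":0},{"twist":[0,0,0],"travel":[0,0,35],"claw":0},{"twist":[0,0,0],"travel":[0,0,0],"claw":0},{"twist":[0,0,0],"travel":[0,0,0],"claw":0}]'>/dev/null
python3 st.py
```

```text
29.57 pos [ 476.  -198.5   83.1] yaw 61.1 down [ 0.003 -0.002 -1.   ] F [-0.2 -0.4  0.1] w 50.9 g 0.0
30.15 pos [ 474.7 -198.2   82.9] yaw 61.1 down [ 0.  0. -1.] F [-2.7  1.6  5.5] w 41.0 g 60.0
30.9 pos [ 476.3 -199.3  255.4] yaw 61.1 down [ 0.007 -0.004 -1.   ] F [ 0.3  0.5 -2.2] w 40.9 g 61.1
```

```bash
python3 -m inch '[{"twist":[0,0,5.3],"travel":[13.7,34.7,0],"claw":0},{"twist":[0,0,5.3],"travel":[13.7,34.7,0],"claw":0},{"twist":[0,0,5.3],"travel":[13.7,34.7,0],"claw":0},{"twist":[0,0,5.3],"travel":[13.7,34.7,0],"claw":0},{"twist":[0,0,5.3],"travel":[13.7,34.7,0],"claw":0},{"twist":[0,0,5.3],"travel":[13.7,34.7,0],"claw":0},{"twist":[0,0,5.3],"travel":[13.7,34.7,0],"claw":0},{"twist":[0,0,5.3],"travel":[13.7,34.7,0],"claw":0},{"twist":[0,0,0],"travel":[0,0,0],"claw":0},{"twist":[0,0,0],"travel":[0,0,0],"claw":0}]'>/dev/null
python3 -m inch '[{"twist":[0,0,0],"travel":[0,0,-35],"claw":0},{"twist":[0,0,0],"travel":[0,0,-35],"claw":0},{"twist":[0,0,0],"travel":[0,0,-35],"claw":0},{"twist":[0,0,0],"travel":[0,0,-30],"claw":0},{"twist":[0,0,0],"travel":[0,0,-15],"claw":0},{"twist":[0,0,0],"travel":[0,0,0],"claw":0},{"twist":[0,0,0],"travel":[0,0,0],"claw":0},{"twist":[0,0,0],"travel":[0,0,0],"claw":0},{"twist":[0,0,0],"travel":[0,0,0],"claw":0}]'>/dev/null
python3 st.py
```

```text
32.48 pos [584.9  78.9 102.4] yaw 103.4 down [ 0.002 -0.    -1.   ] F [-0.5  0.3 -2.1] w 41.3 g 61.5
```

```bash
python3 -m inch '[{"twist":[0,0,0],"travel":[0,0,-4],"claw":0},{"twist":[0,0,0],"travel":[0,0,-2],"claw":0},{"twist":[0,0,0],"travel":[0,0,0],"claw":0},{"twist":[0,0,0],"travel":[0,0,0],"claw":0}]'>/dev/null
python3 st.py
python3 -m inch '[{"twist":[0,0,0],"travel":[0,0,-1.5],"claw":0},{"twist":[0,0,0],"travel":[0,0,-1.5],"claw":0},{"twist":[0,0,0],"travel":[0,0,0],"claw":0}]'>/dev/null
python3 st.py
```

```text
32.82 pos [584.   79.5  95.3] yaw 103.5 down [-0. -0. -1.] F [ 0.7  0.3 -1.5] w 40.7 g 61.5
33.07 pos [584.5  79.4  93.4] yaw 103.5 down [ 0. -0. -1.] F [-1.4 -0.6  2.6] w 41.0 g 62.1
```

```bash
python3 -m inch '[{"twist":[0,0,0],"travel":[0,0,-0.7],"claw":0},{"twist":[0,0,0],"travel":[0,0,0],"claw":0.48},{"twist":[0,0,0],"travel":[0,0,0],"claw":0.55},{"twist":[0,0,0],"travel":[0,0,0],"claw":0.65},{"twist":[0,0,0],"travel":[0,0,0],"claw":0.8},{"twist":[0,0,0],"travel":[0,0,0],"claw":0.8},{"twist":[0,0,0],"travel":[0,0,0],"claw":0.8}]'>/dev/null
python3 st.py
python3 -m inch '[{"twist":[0,0,0],"travel":[0,0,20],"claw":0.8},{"twist":[0,0,0],"travel":[0,0,35],"claw":0.8},{"twist":[0,0,0],"travel":[0,0,35],"claw":0.85},{"twist":[0,0,0],"travel":[0,0,35],"claw":1},{"twist":[0,0,0],"travel":[0,0,20],"claw":1},{"twist":[0,0,0],"travel":[5,-38,0],"claw":1},{"twist":[0,0,0],"travel":[5,-38,0],"claw":1},{"twist":[0,0,0],"travel":[0,0,0],"claw":1},{"twist":[0,0,0],"travel":[0,0,0],"claw":1},{"twist":[0,0,0],"travel":[0,0,0],"claw":1}]'>/dev/null
python3 st.py
python3 -c "from h import *
snap('scene','scene1')
im,c=snap('wrist','w9');print(proj(c,[585.5,77,107]))"
```

```text
33.65 pos [584.   79.5  91.4] yaw 103.5 down [-0.  0. -1.] F [ 0.6 -0.1 -0.3] w 67.8 g 0.0
34.48 pos [593.7   3.5 236.1] yaw 103.4 down [-0.001  0.001 -1.   ] F [ 0.3  0.5 -0.5] w 85.2 g 0.0
[334.09161681 139.53973906]
```

View pics/scene1.png

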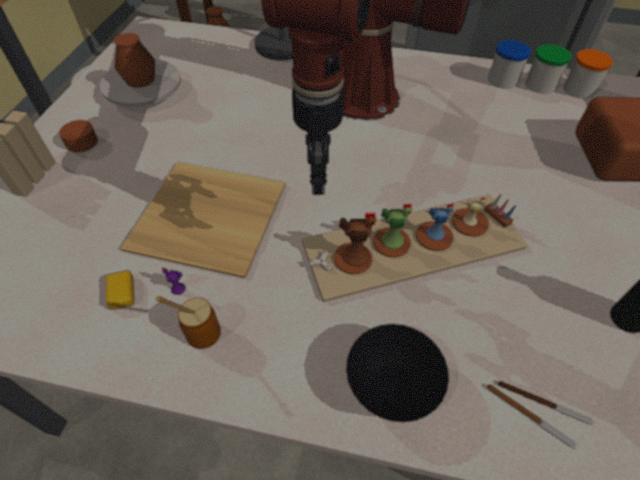

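View pics/w9.png

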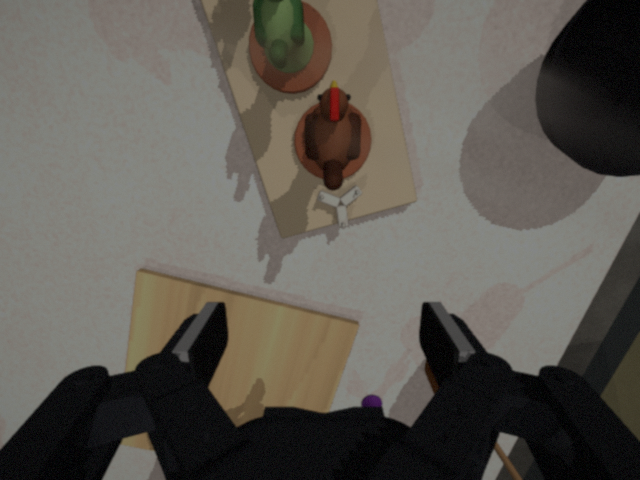

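The scene view shows all four roosters upright on their discs in order, with brown at (355,240), green (395,225), blue (437,220) and cream (472,210). The cone pack at (500,212) and the jar at (200,322) have not moved. In the wrist view, brown's body centre is at (333,140) and the disc's predicted centre is (334,140). Handing in.

```bash
python3 -c "from station import robot; print(robot.job_done())"
```

```text
the job is handed in; nothing more can be done
None
```

The job is handed in: cream, blue, green and brown stand upright in that order from the cone pack, each within about 3 mm of its disc's centre by camera, none dropped or tipped, cone pack and glaze jar untouched, after about 35 s of robot time; the hand-in returned no verdict.

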